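Shut the staple gun's air valve under the sliding cover

ROBOT

A 6-joint arm with a two-finger parallel gripper is mounted at the origin on the work surface. World frame = base frame: x ahead of the robot, y to its left, z up, the work surface at z = 0. Lengths are in m, angles in degrees, forces in N, time in s.
With the tool pointing down it reaches from about 0.35 to 0.875 m from the base axis. Payload 15.5 kg.
Tool frame: the origin (TCP) lies between the finger pads; the fingertips stand 17 mm ahead of it and the grasp point (between the pads) lies 2 mm behind it; z points along the fingers, y is the line along which they close (so a half turn about z gives the same grasp; the last joint's range is limited). The gripper opens to 85 mm and grips with 20 to 120 N. Pads are 22 mm wide; open, the fingers measure 114 mm over their backs; the gripper's body (76 mm by 85 mm) begins 54 mm behind the grasp point. The pads swing forward as they close: fully open they stand 13 mm farther back than shut.
Start: joints at [-76.289, 28.281, 77.091, -0, 74.628, -5.472], TCP at [0.205, -0.59, 0.248] pointing down, gripper open.
Joint ranges: [-166.48, 166.48], [-47.26, 123.95], [12.59, 153.08], [-70.14, 250.14], [6.76, 159.57], [-176.63, 176.63]. Speed limits (degrees/s): [108.29, 108.29, 147.25, 172.46, 172.46, 172.46].

INTERFACE

Orientations are given as [roll, pitch, yaw] about the fixed x, y, z axes, in that order (R = Rz(yaw) Ry(pitch) Rx(roll)).
In Python, from plant import env, camera, camera_model, ticket gives the robot as it stands.
- The arm moves only by the tool play_rows, never from a script. Its argument "increments" is a list that holds one entry, the list of rows, each a list of 6 numbers: the shift along the tool's x, y, z scaled (see below), then the turn, a rotation vector about the tool's x, y, z scaled (see below). A call has 1 to 12 rows; each row is the pose to reach, as a shift and turn from the pose commanded when the call began, along the tool's axes at that moment; what a row does not reach only later rows make up. The controller multiplies each number of a shift by 0.3 m and each number of a turn by 90 degrees. A row lasts 1/10 s, in which the tool goes at most 50 mm and 8.59 degrees, less where a joint would pass 70% of its speed; a pose out of reach is approached as far as the arm can. A call with a number of a shift or a turn outside -1 to 1 is refused whole. A call with a gripper value outside its range is refused whole. "gripper" is the gripper command: -1 is shut, 1 is fully open, values between are in proportion, set as the call begins (left out, the last holds). The fingers move at their own pace and stop on an object; "force" is the grip in N (left out, the last holds). Time passes only in rows, so rows that repeat a pose let the fingers close. It gives the time, the measured TCP pose, the force, the opening and the grip force at its end, in the units of the state.
- env.sense(): the state, without advancing time (a new reading comes with each control period).
- camera(name): name is "side" or "top"; returns the picture (400x640x3 uint8, red, green, blue); there is no depth.
- camera_model(name): a dict with "intrinsics" (3x3 intrinsics, pixels), "distortion" ([k1, k2, p1, p2, k3] as OpenCV has them; the pictures are not rectified), "R" (3x3) and "t" (3): a world point X has camera coordinates R X + t. Camera axes: x right, y down, z forward; pixel columns grow to the right and rows downward; lengths in m; the calibration is good to about 2 mm. A picture is of the moment at which its call begins. camera_model takes no time and is no camera call.
- ticket.hand_in(): hands the job in; it is judged then, once.
The state is a dict: "time": time; "joint_pos": joint angles; "qvel": joint speeds; "joint_torque": joint torques, N m; "tool_pos": TCP position; "eef_rot": TCP orientation; "ft_force": force on the tool from outside, world axes, zero at the start; "ft_torque": the same for the moment, N m; "finger_gap": opening from 0.0 (shut) to 1.0 (fully open); "finger_force": force on a finger pad.
Only numpy, scipy, OpenCV 4.12 (cv2) and the standard library are available. Lean on these libraries where they do the work, as an engineer would, in place of code of your own. Each camera call takes 0.05 s, during which the arm holds its last target. There are 200 camera calls.

TASK

Push the aluminium cover of the air box along its guides, by its upright push face and without lifting it, until it stops at the far end of the deck and the two valves lie open to view. Then push the valve handle that carries the round disc through its quarter turn, against its stop, so that it lies across its pipe (shut). Leave the other, plain handle and the things on the bench alone.

Things in the scene. Friction and masses are not known exactly. Their poses are not given: they have to be found in the camera images.
- box_mid (a point): grey metal air box fixed on the bench, 180 mm (x) by 440 mm (y) by 70 mm high; point at the middle of its top level, 70 mm above the bench. Axes: x across the box away from the robot, y along it, z up. The -y half is a solid flat deck at this height. Guide lips (beyond x +-82 mm) and end stops (beyond y +-210 mm) stand 14 mm higher and keep the cover in its channel
- compartment (a point): middle of the mouth of the open valve compartment in the box's +y half, at the box's top level: 136 mm (x) by 200 mm (y) inside, floor 64 mm below. Two valves sit side by side along y, pivots 90 mm apart. Their brass pipes (20 mm across, tops 38 mm below this point) run along x and out of the front (-x) wall to couplings that end 111 mm from this point
- cover: loose flat aluminium cover, 160 mm (x) by 210 mm (y) by 6 mm, 0.3 to 0.6 kg, lying in the channel over the compartment, axes along the box's; origin at the centre of its underside. It starts 90 to 104 mm to +y of box_mid and slides to -y onto the deck; at the far stop its origin is 105 mm to -y of box_mid
- push_face (a point): middle of the cover's push face: an upright plate across the cover, 92 mm long (x), 8 mm thick, its top 24 mm above the cover's upper surface, with a sloping back on its -y side. Point on its flat +y face, 4 mm to +y of the cover's middle, 12 mm above the cover's upper surface; push it to -y
- disc_handle (a joint): angle of the marked handle (either of the two valves): 0 = open, along its pipe, pointing to the box's -x; 1.571 = shut, at its stop, pointing to the box's +y. It turns clockwise seen from above, with light friction (about 2 N at its end), and stays where it is left
- disc_pivot (a point): turning axis of the marked handle, level with the top of its bar, 16 mm below the box's top level. The bar is steel, 12 mm wide, 14 mm high, and reaches 55 mm from the pivot; its underside is 30 mm below the box's top level
- disc_end (a point): the mark: a round steel disc 22 mm across and 8 mm high on top of the handle's end; point at the centre of the disc's underside, 44 mm from the pivot, level with the top of the bar
- plain_handle (a joint): angle of the other handle, measured the same way: the same bar without a disc; leave it as it is
- plain_end (a point): point on the top of the plain handle's bar, 44 mm from its pivot
- tack_jar: jar standing on the bench beyond the compartment end of the box, 64 mm across, 85 mm high; origin at the centre of its underside
- glue_can: can standing on the bench beyond the deck end of the box, 72 mm across, 110 mm high; origin at the centre of its underside
- hammer: hammer lying on the bench beyond the box as seen from the robot; origin underneath it

How it is judged (in metres and radians):
On the way, in this order (a step that is already met when the one before it is completed fails the run):
1. the cover has been pushed all the way onto the deck (y of cover in the frame of box_mid below -0.09 m), for 0.2 s.
2. the handle with the disc has been pushed shut (value of joint disc_handle above 1.44 rad), for 0.2 s.
At the end, for the whole second after the job is handed in: The handle with the disc is at least 1.44 rad (of 1.571) from open and the cover lies flat in its channel, at rest, within 15 mm of the stop at the deck's end; the plain handle's end is within 15 mm of where it was (value of joint disc_handle above 1.44 rad and y of cover in the frame of box_mid below -0.09 m and height (world z) of cover between 0.062 and 0.078 m and angle between cover's own z axis and vertical below 0.05 rad and linear speed of cover below 0.01 m/s and distance of plain_end from where it was at the start of the episode below 0.015 m); the robot touches nothing.
It fails at once if the cover is lifted or tipped (height (world z) of cover above 0.084 m or angle between cover's own z axis and vertical above 0.15 rad).
It fails at once if the plain handle is turned (distance of plain_end from where it was at the start of the episode above 0.015 m).
It fails at once if something on the bench is moved or picked up (distance of any of tack_jar, glue_can, hammer from where it was at the start of the episode above 0.03 m).
It also fails if it takes over 48 s, if anything falls off the work surface, if the arm or the gripper's body presses on something with over 40 N, if the wrist force passes 120 N, or if a joint passes its speed limit or range.

## Working session

There is one attempt and no reset: what is moved stays moved. The work goes in short steps, Python scripts to look and compute and a tool call to move; the robot and the scene stay as the last step left them, time stands still between calls to the robot, and variables do not carry over. Pictures are saved under pics/ and viewed, at most 10 in all, crops included, and the job is handed in when it is done.

Besides the shell and the picture viewer there is one more tool, called after ">>>" in YAML: its name, and indented under it one key for each argument. play_rows: Moves the arm, as the interface text tells. Its arguments: {"type":"object","properties":{"increments":{"type":"array","items":{"type":"array","items":{"type":"array","items":{"type":"number","minimum":-1,"maximum":1}}}},"gripper":{"type":"number"},"force":{"type":"number"}},"required":["increments"]}

```bash
mkdir -p pics; cat > h.py <<'E'
import numpy as np, cv2
from plant import env, camera, camera_model, ticket
def ray(name,px):
    m=camera_model(name);R=np.array(m["R"]);t=np.array(m["t"])
    p=cv2.undistortPoints(np.array([[px]],float),np.array(m["intrinsics"]),np.array(m["distortion"]))[0,0]
    return -R.T@t, R.T@np.array([p[0],p[1],1.])
def onz(name,px,z):
    c,d=ray(name,px); return c+d*(z-c[2])/d[2]
def proj(name,X):
    m=camera_model(name)
    return cv2.projectPoints(np.array([X],float),cv2.Rodrigues(np.array(m["R"]))[0],np.array(m["t"],float),np.array(m["intrinsics"]),np.array(m["distortion"]))[0][0,0]
def save(name,f):
    im=camera(name); cv2.imwrite(f,cv2.cvtColor(im,cv2.COLOR_RGB2BGR)); return im
E
python3 - <<'E'
from h import *
for n in("top","side"):
    save(n,f"pics/{n}0.png"); c,_=ray(n,(320,200)); print(n,c.round(3))
s=env.sense(); print(s["time"],s["tool_pos"],s["eef_rot"],s["finger_gap"])
E
```

```text
top [ 6.060e-01 -1.000e-03  1.154e+00]
side [0.125 0.799 1.065]
0.1 [ 0.20529427 -0.59002528  0.24776037] [-1.79939993e+02 -6.64776880e-03  1.91828372e+01] 1.0003535757043918
```

View pics/top0.png

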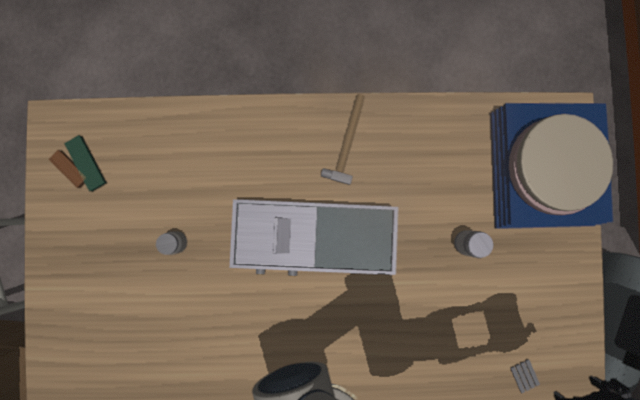

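View pics/side0.png

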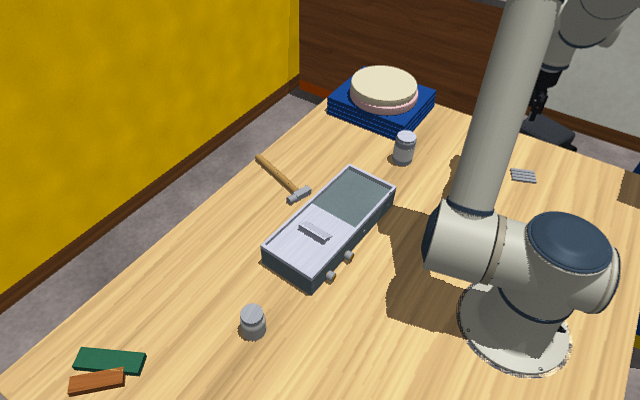

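The top view shows the box with corners near (235,200), (397,206), (395,273) and (231,268). The cover is on its left (+y) half, with the push plate at about x 274–290, rows 217–254. The can and jar are well clear, and the hammer head is at (336,176).

```bash
python3 - <<'E'
from h import *
im=cv2.imread("pics/top0.png"); hsv=cv2.cvtColor(im,cv2.COLOR_BGR2HSV)
m=((hsv[...,1]<60)&(hsv[...,2]>60)).astype(np.uint8)*255
m[:190]=0;m[290:]=0;m[:,:215]=0;m[:,410:]=0
m=cv2.morphologyEx(m,cv2.MORPH_OPEN,np.ones((13,13)))
c=max(cv2.findContours(m,0,2)[0],key=cv2.contourArea)
r=cv2.minAreaRect(c);b=cv2.boxPoints(r);print(r,b)
P=np.array([onz("top",p,.084) for p in b]);print(P.round(4));print("mid",P.mean(0))
e=[P[(i+1)%4]-P[i] for i in range(4)]
print([(np.linalg.norm(v).round(4),np.degrees(np.arctan2(v[1],v[0])).round(2)) for v in e])
cv2.imwrite("pics/c1.png",cv2.resize(im[190:285,215:410],None,fx=4,fy=4,interpolation=cv2.INTER_CUBIC))
E
```

```text
((313.8091735839844, 236.7127685546875), (167.3406982421875, 70.15260314941406), 2.5335588455200195) [[228.67007 268.05618]
 [231.77115 197.97214]
 [398.94827 205.36935]
 [395.8472  275.4534 ]]
[[ 0.4831  0.2295  0.084 ]
 [ 0.668   0.2191  0.084 ]
 [ 0.6395 -0.2255  0.084 ]
 [ 0.4536 -0.2121  0.084 ]]
mid [0.56102924 0.00273143 0.084     ]
[(np.float64(0.1852), np.float64(-3.22)), (np.float64(0.4456), np.float64(-93.67)), (np.float64(0.1864), np.float64(175.87)), (np.float64(0.4426), np.float64(86.18))]
```

View pics/c1.png

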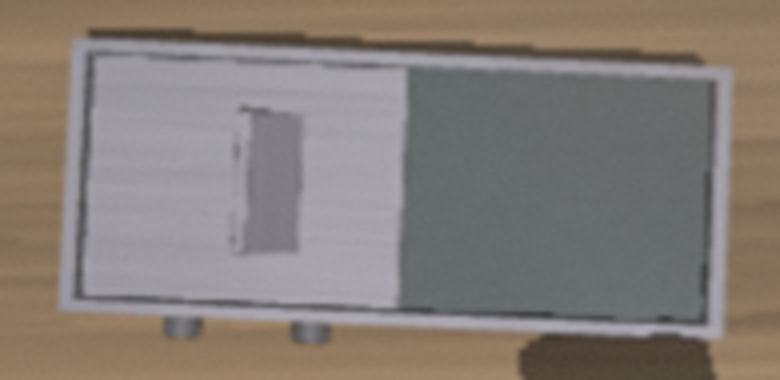

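The crop confirms the corners. The plate's flat face is at crop x≈240, rows 107–253, and the couplings are at crop (183,327) and (310,333).

```bash
cat >> h.py <<'E'
from scipy.spatial.transform import Rotation as Ro
def inc(poses):
    """poses: list of (xyz, yaw) -> rows from the present measured pose"""
    s=env.sense();R0=Ro.from_euler("xyz",s["eef_rot"],degrees=True)
    for p,yaw in poses:
        d=R0.inv().apply(np.array(p)-s["tool_pos"])/.3
        w=np.degrees((R0.inv()*Ro.from_euler("xyz",[180,0,yaw],degrees=True)).as_rotvec())/90
        print(d.round(3).tolist()+w.round(3).tolist())
E
python3 - <<'E'
from h import *
f=lambda x,y:(215+(x+.5)/4-.5,190+(y+.5)/4-.5)
P=np.array([onz("top",f(*q),.084) for q in[(76,40),(732,68),(720,337),(61,310)]])
mid=P.mean(0);print(P.round(4),mid.round(4))
v=(P[0]+P[3]-P[1]-P[2])/2;th=np.degrees(np.arctan2(v[1],v[0]))-90
u=(P[0]+P[1]-P[2]-P[3])/2;th2=np.degrees(np.arctan2(u[1],u[0]))
print("len",np.linalg.norm(v),np.linalg.norm(u),"yaw",th,th2)
Rb=Ro.from_euler("z",th,degrees=True)
for n,q,z in[("face top a",(241,107),.1),("face bot b",(236,253),.1),("c1",(183,330),.022),("c2",(310,336),.022),("coveredge",(407,68),.076),("coveredge",(399,308),.076)]:
    print(n,Rb.inv().apply(onz("top",f(*q),z)-mid).round(4))
# side check
for y in(.22,-.22):
  for x in(-.09,.09):
    print(x,y,proj("side",mid+Rb.apply([x,y,0])).round(1))
E
```

```text
[[ 0.6635  0.2142  0.084 ]
 [ 0.6362 -0.2219  0.084 ]
 [ 0.4579 -0.209   0.084 ]
 [ 0.4855  0.2263  0.084 ]] [0.5607 0.0024 0.084 ]
len 0.4365343006080401 0.17861103258309144 yaw -3.6059394686090798 -4.009568381634862
face top a [0.0495 0.1047 0.016 ]
face bot b [-0.0454  0.1035  0.016 ]
c1 [-0.1072  0.1457 -0.062 ]
c2 [-0.1076  0.0571 -0.062 ]
coveredge [ 0.0804 -0.0024 -0.008 ]
coveredge [-0.0794 -0.0039 -0.008 ]
-0.09 0.22 [311.2 277.1]
0.09 0.22 [259.6 243.7]
-0.09 -0.22 [395.7 185.4]
0.09 -0.22 [348.4 162. ]
```

```bash
cat >> h.py <<'E'
MID=np.array([.5607,.0024,0]);YB=-3.7
RB=Ro.from_euler("z",YB,degrees=True)
def bx(x,y,z): return MID+RB.apply([x,y,z])
def tob(p): return RB.inv().apply(np.array(p)-MID)
E
python3 - <<'E'
from h import *
inc([((.42,-.3,.25),50),(bx(0,.145,.25),86.3)])
E
```

```text
[0.994, -0.678, -0.007, -0.001, -0.0, -0.342]
[1.956, -1.921, -0.005, -0.001, -0.0, -0.746]
```

>>> play_rows:
  increments:
    - [[0.98,-0.9,0,0,0,-0.4],[0.98,-0.9,0,0,0,-0.4],[0.98,-0.9,0,0,0,-0.4],[0.98,-0.9,0,0,0,-0.4],[0.98,-0.9,0,0,0,-0.4],[0.98,-0.9,0,0,0,-0.4],[0.98,-0.9,0,0,0,-0.4],[0.98,-0.9,0,0,0,-0.4],[0.98,-0.9,0,0,0,-0.4],[0.98,-0.9,0,0,0,-0.4],[0.98,-0.9,0,0,0,-0.4]]
  gripper: -1

```text
time: 1.2
tool_pos: [0.3941, -0.2394, 0.2482]
eef_rot: [180.0, 0.0, 55.2]
ft_force: [0.1, -1.2, -0.2]
finger_gap: 0.002
finger_force: 0.0
```

```bash
python3 - <<'E'
from h import *
s=env.sense();print(s["time"],s["tool_pos"],s["eef_rot"],s["finger_gap"])
inc([(bx(0,.145,.25),86.3),(bx(0,.145,.14),86.3)])
E
```

```text
1.2 [ 0.39409069 -0.23936492  0.24821631] [1.79999605e+02 1.53911591e-02 5.51626624e+01] 0.0020083794751637467
[1.392, -0.254, -0.006, -0.0, 0.0, -0.346]
[1.392, -0.254, 0.36, -0.0, 0.0, -0.346]
```

>>> play_rows:
  increments:
    - [[1,-0.2,0,0,0,-0.346],[1,-0.2,0,0,0,-0.346],[1,-0.2,0,0,0,-0.346],[1,-0.2,0,0,0,-0.346],[1,-0.2,0,0,0,-0.346],[1,-0.2,0,0,0,-0.346],[1,-0.2,0,0,0,-0.346],[1,-0.2,0,0,0,-0.346]]

```text
time: 2.0
tool_pos: [0.5168, 0.0417, 0.2479]
eef_rot: [-180.0, 0.0, 86.4]
ft_force: [0.1, -0.1, 0.1]
finger_gap: -0.002
finger_force: 0.0
```

```bash
python3 - <<'E'
from h import *
s=env.sense();print(s["time"],tob(s["tool_pos"]),s["eef_rot"])
inc([(bx(0,.145,.25),86.3),(bx(0,.145,.14),86.3)])
E
```

```text
2.0 [-0.04630691  0.03638303  0.24794081] [-1.79980260e+02  1.14972141e-02  8.63587400e+01]
[0.362, 0.155, -0.007, -0.0, 0.0, 0.001]
[0.362, 0.155, 0.36, -0.0, 0.0, 0.001]
```

>>> play_rows:
  increments:
    - [[0.362,0.155,0,0,0,0],[0.362,0.155,0,0,0,0],[0.362,0.155,0,0,0,0],[0.362,0.155,0.36,0,0,0],[0.362,0.155,0.36,0,0,0],[0.362,0.155,0.36,0,0,0],[0.362,0.155,0.36,0,0,0]]

```text
time: 2.7
tool_pos: [0.5692, 0.1454, 0.1398]
eef_rot: [-179.8, 0.0, 86.2]
ft_force: [0.6, -0.2, 1.3]
finger_gap: -0.002
finger_force: 0.0
```

```bash
python3 - <<'E'
from h import *
s=env.sense();print(s["time"],tob(s["tool_pos"]),s["eef_rot"])
im=cv2.cvtColor(camera("side"),cv2.COLOR_RGB2BGR)
cv2.imwrite("pics/s1.png",cv2.resize(im[140:310,230:420],None,fx=4,fy=3.5,interpolation=cv2.INTER_CUBIC))
inc([(bx(0,.145,.099),86.3),(bx(0,.09,.099),86.3)])
E
```

```text
2.7 [-0.0007244   0.14327408  0.13983194] [-1.79832785e+02  4.75824229e-02  8.62104982e+01]
[0.004, -0.001, 0.142, 0.0, 0.0, -0.001]
[-0.179, -0.001, 0.142, 0.0, 0.0, -0.001]
```

View pics/s1.png

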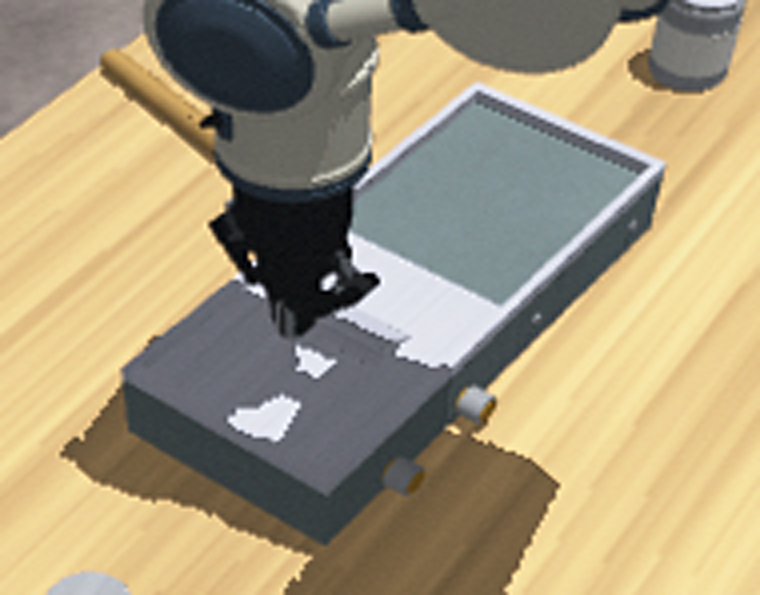

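The closed fingertips, at crop (290,335), hang over the cover on the +y side of the plate. I'll descend and push.

>>> play_rows:
  increments:
    - [[0,0,0.07,0,0,0],[0,0,0.134,0,0,0],[0,0,0.134,0,0,0],[-0.04,0,0.134,0,0,0],[-0.08,0,0.134,0,0,0],[-0.11,0,0.134,0,0,0],[-0.14,0,0.134,0,0,0],[-0.17,0,0.134,0,0,0],[-0.2,0,0.134,0,0,0]]

```text
time: 3.65
tool_pos: [0.5659, 0.0866, 0.1003]
eef_rot: [180.0, -0.0, 86.3]
ft_force: [0.3, 3.0, 2.4]
finger_gap: 0.002
finger_force: 1.8
```

```bash
python3 - <<'E'
from h import *
s=env.sense();print(s["time"],tob(s["tool_pos"]),s["eef_rot"],s["ft_force"])
inc([(bx(0,-.09,.1),86.3)])
E
```

```text
3.65 [-0.00021043  0.08438893  0.10029581] [ 1.79982339e+02 -9.80219481e-03  8.63138083e+01] [0.32533895 2.97366912 2.44881857]
[-0.581, 0.001, 0.001, 0.0, -0.0, 0.0]
```

>>> play_rows:
  increments:
    - [[-0.04,0,0,0,0,0],[-0.09,0,0,0,0,0],[-0.14,0,0,0,0,0],[-0.19,0,0,0,0,0],[-0.24,0,0,0,0,0],[-0.29,0,0,0,0,0],[-0.34,0,0,0,0,0],[-0.39,0,0,0,0,0],[-0.44,0,0,0,0,0],[-0.48,0,0,0,0,0],[-0.51,0,0,0,0,0],[-0.53,0,0,0,0,0]]

```text
time: 4.85
tool_pos: [0.5556, -0.0721, 0.1]
eef_rot: [-180.0, -0.0, 86.3]
ft_force: [-0.3, 3.0, 1.6]
finger_gap: -0.003
finger_force: 1.5
```

>>> play_rows:
  increments:
    - [[-0.01,0,0,0,0,0],[-0.02,0,0,0,0,0],[-0.03,0,0,0,0,0],[-0.04,0,0,0,0,0]]

```text
time: 5.25
tool_pos: [0.5549, -0.0832, 0.1001]
eef_rot: [-180.0, -0.0, 86.3]
ft_force: [0.0, 1.7, 0.5]
finger_gap: 0.002
finger_force: 1.2
```

```bash
python3 - <<'E'
from h import *
s=env.sense();print(s["time"],tob(s["tool_pos"]),s["eef_rot"],s["ft_force"])
E
```

```text
5.25 [-0.00029797 -0.08581053  0.10005179] [-1.79992221e+02 -8.96440951e-04  8.63478192e+01] [0.04692038 1.6755519  0.54966922]
```

Continue gently until the stop resists.

>>> play_rows:
  increments:
    - [[-0.007,0,0,0,0,0],[-0.014,0,0,0,0,0],[-0.02,0,0,0,0,0],[-0.02,0,0,0,0,0]]

```text
time: 5.65
tool_pos: [0.5544, -0.0861, 0.1001]
eef_rot: [-180.0, -0.3, 86.3]
ft_force: [4.9, 35.7, 5.2]
finger_gap: -0.0
finger_force: 18.3
```

The force of 35 N shows the cover is at the stop. I'll back off, rise and look.

>>> play_rows:
  increments:
    - [[0.04,0,0,0,0,0],[0.06,0,-0.1,0,0,0],[0,0,-0.3,0,0,0],[-0.2,0,-0.4,0,0,0],[-0.3,0,-0.4,0,0,0],[-0.3,0,-0.4,0,0,0]]

```text
time: 6.25
tool_pos: [0.5495, -0.1841, 0.2225]
eef_rot: [179.8, 0.2, 86.2]
ft_force: [0.3, 1.3, -0.0]
finger_gap: 0.001
finger_force: 0.0
```

```bash
python3 - <<'E'
from h import *
s=env.sense();print(s["time"],tob(s["tool_pos"]),s["ft_force"])
a=cv2.cvtColor(camera("side"),cv2.COLOR_RGB2BGR);b=cv2.cvtColor(camera("top"),cv2.COLOR_RGB2BGR)
cv2.imwrite("pics/s2f.png",a);cv2.imwrite("pics/t2f.png",b)
A=cv2.resize(a[195:295,250:400],None,fx=5,fy=3,interpolation=cv2.INTER_CUBIC)
B=cv2.resize(b[190:290,220:370],None,fx=5,fy=3,interpolation=cv2.INTER_CUBIC)
cv2.imwrite("pics/ab.png",np.vstack([A,B])[:600])
E
```

```text
6.25 [ 0.0008559  -0.1867856   0.22248005] [ 0.31236891  1.25936691 -0.02279074]
```

View pics/ab.png

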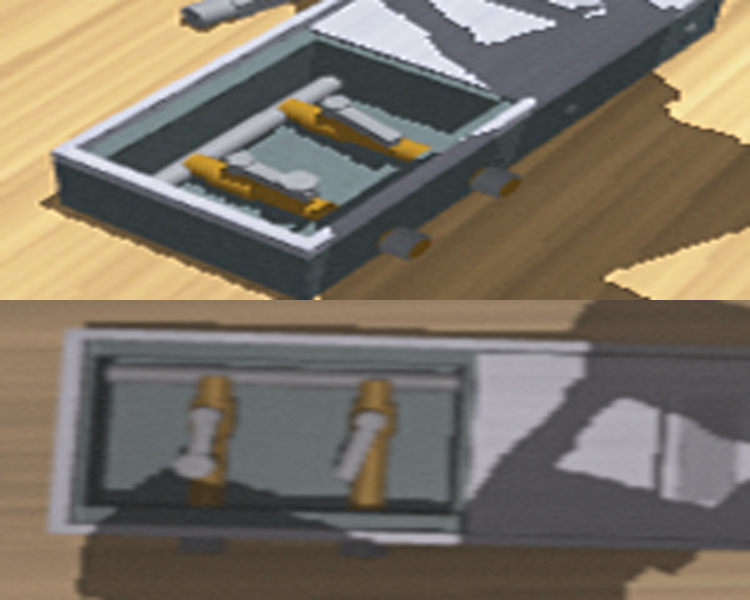

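The compartment is open. The disc handle is the +y one: in the top crop its disc is at (193,467) and its pivot at (205,415). The plain handle runs from (372,420) to (345,475).

```bash
python3 - <<'E'
from h import *
g=lambda x,y:(220+(x+.5)/5-.5,190+(y-300+.5)/3-.5)
k=lambda x,y:(250+(x+.5)/5-.5,195+(y+.5)/3-.5)
for n,q,z in[("disc",(194,467),.062),("piv",(205,412),.054),("plain end",(343,474),.054),("plain piv",(372,420),.054),("compL",(98,420),.07),("compR",(462,420),.07),("face",(660,460),.1)]:
    print(n,tob(onz("top",g(*q),z)).round(4))
for n,q,z in[("disc",(304,180),.062),("plain end",(392,136),.054),("plain piv",(333,103),.054)]: print("side",n,tob(onz("side",k(*q),z)).round(4))
inc([(bx(-.03,.10,.22),86.3),(bx(-.03,.10,.1),86.3)])
E
```

```text
disc [-0.0304  0.1492  0.062 ]
piv [0.019  0.1468 0.054 ]
plain end [-0.0337  0.0692  0.054 ]
plain piv [0.0158 0.0557 0.054 ]
compL [0.0097 0.2016 0.07  ]
compR [0.0183 0.0067 0.07  ]
face [-0.0112 -0.0983  0.1   ]
side disc [-0.0343  0.1497  0.062 ]
side plain end [-0.0384  0.0713  0.054 ]
side plain piv [0.0135 0.0591 0.054 ]
[0.944, -0.101, 0.001, 0.0, 0.0, -0.001]
[0.944, -0.101, 0.401, 0.0, 0.0, -0.001]
```

>>> play_rows:
  increments:
    - [[0.98,-0.09,0,0,0,0],[0.98,-0.09,0,0,0,0],[0.98,-0.09,0,0,0,0],[0.98,-0.09,0,0,0,0],[0.98,-0.09,0,0,0,0],[0.98,-0.09,0,0,0,0],[0.98,-0.09,0,0,0,0],[0.98,-0.09,0.2,0,0,0],[0.98,-0.09,0.4,0,0,0],[0.98,-0.09,0.4,0,0,0]]

```text
time: 7.35
tool_pos: [0.5376, 0.1166, 0.0959]
eef_rot: [-179.7, 0.1, 86.4]
ft_force: [-1.0, -0.0, -0.2]
finger_gap: 0.001
finger_force: 0.0
```

```bash
python3 - <<'E'
from h import *
s=env.sense();print(s["time"],tob(s["tool_pos"]),s["eef_rot"],s["ft_force"])
a=cv2.cvtColor(camera("side"),cv2.COLOR_RGB2BGR)
cv2.imwrite("pics/s3.png",cv2.resize(a[175:295,250:400],None,fx=5,fy=5,interpolation=cv2.INTER_CUBIC))
inc([(bx(-.025,.112,.061),86.3)])
E
```

```text
7.35 [-0.03042345  0.11251058  0.09585317] [-1.79661312e+02  6.15579268e-02  8.63970164e+01] [-1.0313148  -0.01913103 -0.18853321]
[-0.001, 0.021, 0.111, -0.005, 0.001, 0.001]
```

View pics/s3.png

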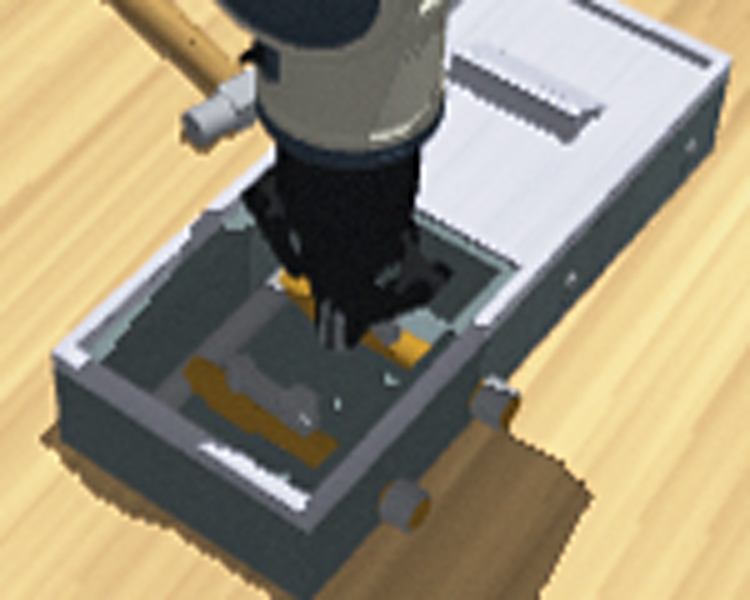

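The closed fingertips are between the two handles, at crop (340,340). I'll lower them, then push the disc handle round the arc.

>>> play_rows:
  increments:
    - [[0,0.015,0.05,0,0,0],[0,0.015,0.1,0,0,0],[0,0.015,0.116,0,0,0],[0,0.015,0.116,0,0,0],[0.03,0.015,0.116,0,0,0],[0.06,0.01,0.116,0,0,0],[0.09,0.003,0.116,0,0,0],[0.105,0,0.116,0,0,0]]

```text
time: 8.2
tool_pos: [0.5428, 0.1487, 0.0658]
eef_rot: [179.9, -0.0, 86.4]
ft_force: [1.3, -2.2, 0.7]
finger_gap: -0.004
finger_force: 1.2
```

```bash
python3 - <<'E'
from h import *
s=env.sense();print(s["time"],tob(s["tool_pos"]),s["eef_rot"],s["ft_force"])
inc([(bx(*q,.061),86.3) for q in [(-.029,.155),(-.027,.166),(-.018,.178),(-.011,.181)]])
E
```

```text
8.2 [-0.02731323  0.14480869  0.06575254] [ 1.79944345e+02 -8.96023730e-03  8.63707331e+01] [ 1.2764888  -2.20405971  0.68691437]
[0.034, -0.006, 0.016, 0.001, -0.0, 0.001]
[0.071, 0.001, 0.016, 0.001, -0.0, 0.001]
[0.111, 0.031, 0.016, 0.001, -0.0, 0.001]
[0.121, 0.055, 0.016, 0.001, -0.0, 0.001]
```

>>> play_rows:
  increments:
    - [[0.015,-0.004,0.012,0,0,0],[0.034,-0.006,0.012,0,0,0],[0.055,-0.003,0.012,0,0,0],[0.071,0.001,0.012,0,0,0],[0.092,0.012,0.012,0,0,0],[0.111,0.027,0.012,0,0,0],[0.117,0.04,0.012,0,0,0],[0.12,0.05,0.012,0,0,0],[0.12,0.05,0.012,0,0,0]]

```text
time: 9.1
tool_pos: [0.5604, 0.1826, 0.0617]
eef_rot: [180.0, -0.0, 86.3]
ft_force: [0.1, 0.1, -0.2]
finger_gap: 0.004
finger_force: 0.0
```

```bash
python3 - <<'E'
from h import *
s=env.sense();print(s["time"],tob(s["tool_pos"]),s["eef_rot"],s["ft_force"])
E
```

```text
9.1 [-0.01194456  0.17982282  0.06165145] [ 1.79983824e+02 -1.84824102e-02  8.63180075e+01] [ 0.09701073  0.14706753 -0.20933058]
```

>>> play_rows:
  increments:
    - [[0,0.01,0,0,0,0],[0,0.02,0,0,0,0],[0,0.03,0,0,0,0],[0,0.03,0,0,0,0]]

```text
time: 9.5
tool_pos: [0.5663, 0.1808, 0.0608]
eef_rot: [-179.7, 0.1, 86.3]
ft_force: [-12.5, -8.3, 2.0]
finger_gap: -0.0
finger_force: 7.3
```

```bash
python3 - <<'E'
from h import *
s=env.sense();print(s["time"],tob(s["tool_pos"]),s["eef_rot"],s["ft_force"])
a=cv2.cvtColor(camera("side"),cv2.COLOR_RGB2BGR);b=cv2.cvtColor(camera("top"),cv2.COLOR_RGB2BGR)
A=cv2.resize(a[195:295,250:400],None,fx=5,fy=3,interpolation=cv2.INTER_CUBIC)
B=cv2.resize(b[190:290,220:370],None,fx=5,fy=3,interpolation=cv2.INTER_CUBIC)
cv2.imwrite("pics/ab3.png",np.vstack([A,B])[:600])
E
```

```text
9.5 [-0.0059554   0.17840489  0.06084217] [-1.79658149e+02  1.25602859e-01  8.63253417e+01] [-12.52387177  -8.34280252   1.98031891]
```

View pics/ab3.png

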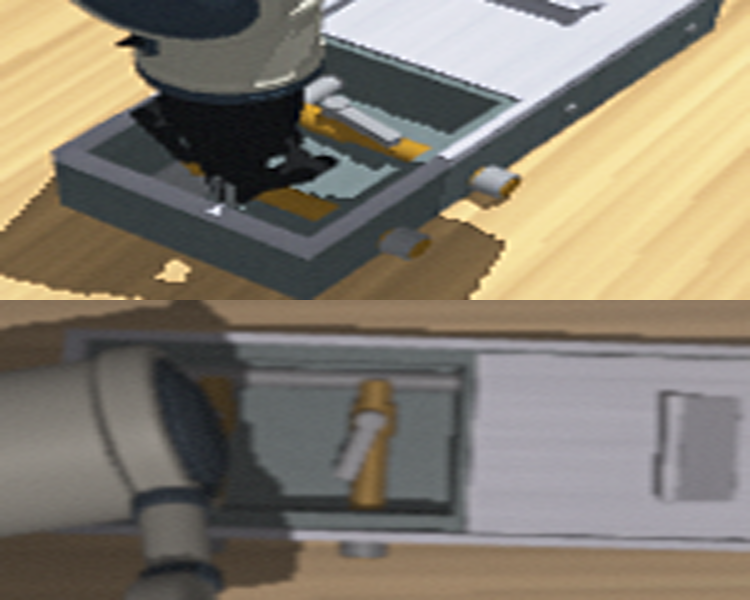

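The stop resists with 15 N. I'll press slightly more, then back off along -x and rise.

>>> play_rows:
  increments:
    - [[0,0.01,0,0,0,0],[0,0.015,0,0,0,0],[0,0.015,0,0,0,0]]

```text
time: 9.9
tool_pos: [0.568, 0.1797, 0.0601]
eef_rot: [-179.4, 0.2, 86.3]
ft_force: [-23.8, -10.7, 5.3]
finger_gap: -0.001
finger_force: 17.1
```

>>> play_rows:
  increments:
    - [[-0.01,-0.04,0,0,0,0],[-0.03,-0.1,0,0,0,0],[-0.03,-0.1,0,0,0,0],[-0.03,-0.1,-0.15,0,0,0],[-0.03,-0.1,-0.3,0,0,0],[-0.03,-0.1,-0.5,0,0,0],[-0.3,-0.1,-0.5,0,0,0],[-0.5,-0.1,-0.5,0,0,0],[-0.7,-0.1,-0.5,0,0,0],[-0.95,-0.1,-0.5,0,0,0],[-0.95,-0.1,-0.5,0,0,0],[-0.95,-0.1,-0.5,0,0,0]]

```text
time: 11.1
tool_pos: [0.5256, -0.1047, 0.2122]
eef_rot: [179.9, 0.1, 86.2]
ft_force: [0.3, 0.7, -0.5]
finger_gap: -0.001
finger_force: 0.0
```

```bash
python3 - <<'E'
from h import *
s=env.sense();print(s["time"],tob(s["tool_pos"]),s["eef_rot"],s["ft_force"])
a=cv2.cvtColor(camera("side"),cv2.COLOR_RGB2BGR);b=cv2.cvtColor(camera("top"),cv2.COLOR_RGB2BGR)
A=cv2.resize(a[195:295,250:400],None,fx=5,fy=3,interpolation=cv2.INTER_CUBIC)
B=cv2.resize(b[190:290,220:370],None,fx=5,fy=3,interpolation=cv2.INTER_CUBIC)
cv2.imwrite("pics/ab4.png",np.vstack([A,B])[:600])
E
```

```text
11.1 [-0.02815095 -0.10911944  0.21217617] [1.79919355e+02 5.14428954e-02 8.62010084e+01] [ 0.33656066  0.67040337 -0.47683002]
```

View pics/ab4.png

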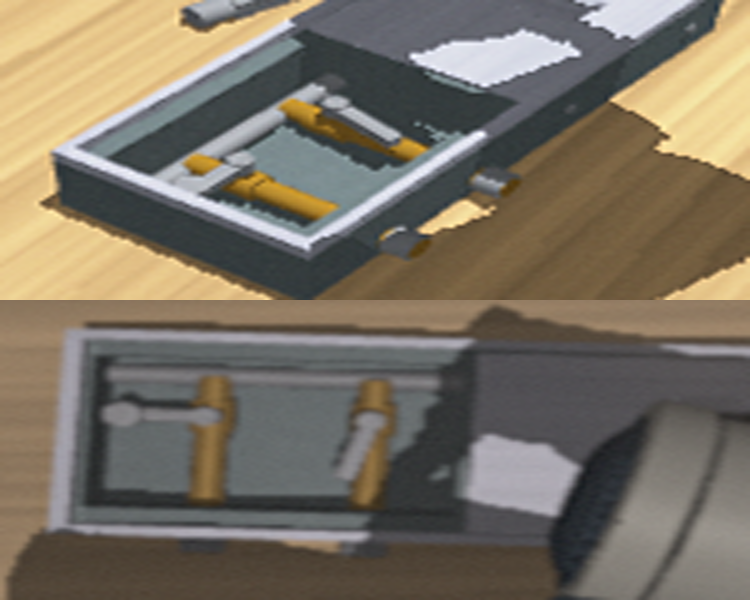

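The disc handle now lies across its pipe, with the disc at crop (122,414) and the pivot at (208,416). The plain handle is unchanged, the cover is at its stop, and the arm is clear.

```bash
python3 -c "
from h import *
print(ticket.hand_in())"
```

```text
the job is handed in; nothing more can be done
None
```

I pushed the cover to the far stop and turned the disc handle against its stop so it lies across its pipe. The plain handle and the bench items were left alone. I handed the job in at about 11 s; no verdict was returned.

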